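# Raise the bottle stand until it locks, then load it

## Robot

A 6-joint arm with a two-finger parallel gripper is mounted at the origin on the work surface. World frame = base frame: x ahead of the robot, y to its left, z up, the work surface at z = 0. Lengths are in m, angles in degrees, forces in N, time in s.
With the tool pointing down it reaches from about 0.3 to 0.75 m from the base axis. Payload 8.5 kg.
Tool frame: the origin (TCP) lies between the finger pads; the fingertips stand 17 mm ahead of it and the grasp point (between the pads) lies 2 mm behind it (env.tip_reach is the distance from the TCP to the fingertips, in m); z points along the fingers, y is the line along which they close (so a half turn about z gives the same grasp; the last joint's range is limited). The gripper opens to 85 mm and grips with 20 to 120 N. Pads are 22 mm wide; open, the fingers measure 114 mm over their backs; the gripper's body (76 mm by 85 mm) begins 54 mm behind the grasp point. The pads swing forward as they close: fully open they stand 13 mm farther back than shut.
Start: joints at [-82.237, 21.807, 74.336, -0, 83.858, -12.336], TCP at [0.189, -0.516, 0.248] pointing down, gripper open.
Joint ranges: [-178.18, 178.18], [-50.72, 133.34], [12.68, 142.11], [-81.47, 261.47], [9.98, 163.14], [-165.26, 165.26]. Speed limits (degrees/s): [136.94, 136.94, 180, 180, 180, 180].

## Interface

Orientations are given as a 3x3 rotation matrix whose columns are the frame's x, y, z axes.
In Python, from rig import env, viewer gives the robot as it stands.
- The arm moves only by the tool move_arm, never from a script. Its argument "motion" is a list of rows, each a list of 2 entries, a list of its own where there are three numbers: the shift along the tool's x, y, z normalised to -1 to 1, where 1 is 50 mm, then the turn, a rotation vector about the tool's x, y, z normalised to -1 to 1, where 1 is 8 degrees. A call has 1 to 20 rows; each row shifts and turns the commanded pose from where the row before left it, along the tool's axes as they then stand; what a row does not reach is not made up. A row lasts 1/10 s, in which the tool goes at most 50 mm and 8.59 degrees, less where a joint would pass 70% of its speed; a pose out of reach is approached as far as the arm can. A call with a number of a shift or a turn outside -1 to 1 is refused whole. A call with a gripper value outside its range is refused whole. "claw" is the closure, from 0 (fully open) to 1 (shut), set as the call begins (left out, the last holds). The fingers move at their own pace and stop on an object; "force" is the grip in N (left out, the last holds). Time passes only in rows, so rows that do not move let the fingers close. It gives the time, the measured TCP pose, the force, the opening and the grip force at its end, in the units of the state.
- env.observe(): the state, without advancing time (a new reading comes with each control period).
- viewer.get_image(name): name is "side" or "top" or "wrist"; returns a dict with "frame" (384x512x3 uint8, red, green, blue), "depth" (384x512 float32, m along the optical axis (not along the pixel's ray), 0 where there is no reading), "fx", "fy", "cx", "cy" (pixels), "eye" and "attitude" of the camera in the world; the wrist camera has in their place "T_tool_cam" (4x4, takes a point from camera to tool coordinates, whose origin is the TCP and whose axes are the flange's). Camera axes: x right, y up, looking along -z (the intrinsics and any distortion apply to the point x, -y, -z); pixel columns grow to the right and rows downward; lengths in m; the calibration is good to about 2 mm. A picture is of the moment at which its call begins: read the wrist's pose just before it.
- env.close_job(): hands the job in; it is judged then, once.
The state is a dict: "time_s": time; "q": joint angles; "qvel": joint speeds; "joint_efforts": joint torques, N m; "position": TCP position; "tool_rot": TCP orientation; "ft_force": force on the tool from outside, world axes, zero at the start; "wrist_torque": the same for the moment, N m; "grip_width": finger opening in m; "gripper_force": force on a finger pad.
Only numpy, scipy, OpenCV 4.12 (cv2) and the standard library are available. Lean on these libraries where they do the work, as an engineer would, in place of code of your own. Each camera call takes 0.05 s, during which the arm holds its last target. There are 200 camera calls.

## Task

The telescopic bottle stand is down. Pull its platform up by the red handle bar until you feel the hidden button snap into its hole and stop the tube, without tipping or lifting the stand's foot off the bench, and let go: the platform must stay up by itself. Then stand the amber bottle upright in the middle of the raised platform, leaving the other bottles and the test-tube rack alone.

Things in the scene. Friction and masses are not known exactly. Their poses are not given: they have to be found in the camera images.
- stand: The stand's foot and outer tube, loose on the bench: blue cast foot 200 (x) x 180 (y) x 14 mm, 3.8 kg; upright 40 mm aluminium tube in its middle, top at 120 mm, with a black strip on its +x side that hides the locking hole. Origin: centre of the foot's underside, z up; the handle is on the -x side. Pulled at the handle with more than about 20 N in all, the foot tips off the bench.
- column (a joint): Height in m of inner tube, platform and handle (0.3 kg) above their lowest position (0). Unlocked, 3 to 5 N at the handle lifts it, and it sinks back to 0 when let go. Somewhere between 0.035 and 0.08, varying and unseen beforehand, a red sprung button pops through a hole and stops it hard both ways with some 4 mm of play in all; it then stays up, the button's tip showing through the strip.
- platform (a point): Centre of the platform's top face: a round plate of 120 mm diameter with a black rubber top, 8 mm thick, on the inner tube; 130 mm above the bench when down. Axes as stand. It moves with the column.
- handle (a point): Centre of the handle's red grip bar, moving with the column: level, 14 x 14 mm thick, 72 mm long along this point's y, 80 mm from the platform's centre towards -x; its top is 56 mm above the platform's top face. Posts at its ends (56 mm clear between) carry it; under it are 42 mm of free space. Grip it from above between the posts, fingers closing along x.
- amber_bottle: The amber glass bottle to be put on the stand: 120 mm tall, 54 mm across, straight-sided up to 90 mm, then a shoulder and a blue screw cap; origin at the centre of its underside, z up; about 0.35 kg. It starts in one of the three places in the white tray.
- white_bottle: White plastic bottle, to be left alone: 120 mm tall, 54 mm across, straight-sided up to 90 mm, then a shoulder and a blue screw cap; origin at the centre of its underside, z up; about 0.35 kg.
- clear_bottle: Clear glass bottle, to be left alone: 120 mm tall, 54 mm across, straight-sided up to 90 mm, then a shoulder and a blue screw cap; origin at the centre of its underside, z up; about 0.35 kg.
- tray: White fixed tray, 150 (x) x 290 (y) mm, rim 18 mm high, floor 5 mm thick, in which the three bottles stand in a row along its y, 90 mm apart. Origin: centre of its underside.
- rack: Wooden test-tube rack, 60 x 220 mm, tubes up to 97 mm high, beyond the work; to be left alone. Origin: centre of its underside.
Mind the look-alikes: they are no part of the job. What is shaped like the amber_bottle but green or yellow is not meant.

How it is judged:
By the outcome, as a careful person would: the job done as asked, in the order asked, and still so for the second after the job is handed in, with the robot touching nothing.
It also fails if it takes over 64 s, if anything falls off the work surface, if the arm or the gripper's body presses on something with over 40 N, if the wrist force passes 120 N, or if a joint passes its speed limit or range.

## Working session

There is one attempt and no reset: what is moved stays moved. The work goes in short steps, Python scripts to look and compute and a tool call to move; the robot and the scene stay as the last step left them, time stands still between calls to the robot, and variables do not carry over. Pictures are saved under pics/ and viewed, at most 10 in all, crops included, and the job is handed in when it is done.

Besides the shell and the picture viewer there is one more tool, called after "Call:" in YAML: its name, and indented under it one key for each argument. move_arm: Moves the arm, as the interface text tells. Scaled input: -1 to 1 covers 50 mm each way for a shift and 8 degrees each way for a turn. Its arguments: {"type":"object","properties":{"motion":{"type":"array","items":{"type":"array"}},"claw":{"type":"number"},"force":{"type":"number"}},"required":["motion"]}

```bash
mkdir -p pics
cat > h.py <<'E'
import numpy as np, cv2
from rig import env, viewer
def cloud(im):
    d=im["depth"]; v,u=np.mgrid[:d.shape[0],:d.shape[1]]
    p=np.stack([(u-im["cx"])/im["fx"]*d,-(v-im["cy"])/im["fy"]*d,-d],-1)
    return p@np.array(im["attitude"]).T+np.array(im["eye"])
def save(n,im): cv2.imwrite(n,im["frame"][...,::-1])
E
python3 - <<'E'
from h import *
s=env.observe(); print({k:np.round(v,3).tolist() for k,v in s.items()})
a=viewer.get_image("side");b=viewer.get_image("top")
np.savez("v.npz",side=cloud(a),top=cloud(b),sf=a["frame"],tf=b["frame"])
print([k for k in a],a["eye"],b["eye"])
f=np.hstack([a["frame"],b["frame"]]); 
cv2.imwrite("pics/a.png",cv2.resize(np.vstack([a["frame"],b["frame"]])[...,::-1],(400,600)) if 0 else a["frame"][...,::-1]); save("pics/b.png",b)
E
```

```text
{'time_s': 0.0, 'q': [-82.237, 21.841, 74.385, 0.001, 83.856, -12.336], 'qvel': [0.052, -0.1, -0.024, 0.036, 0.092, -0.077], 'joint_efforts': [0.0, -44.846, -23.128, -0.0, 0.005, -0.0], 'position': [0.189, -0.516, 0.248], 'tool_rot': [[0.939, 0.344, -0.0], [0.344, -0.939, 0.001], [0.0, -0.001, -1.0]], 'ft_force': [0.363, 0.394, 0.349], 'wrist_torque': [0.02, 0.037, -0.025], 'gripper_force': 0.0, 'grip_width': 0.085}
['frame', 'depth', 'fx', 'fy', 'cx', 'cy', 'eye', 'attitude'] [0.51736169 0.61418708 0.85625565] [0.477926   0.01395568 1.06263418]
```

View pics/a.png

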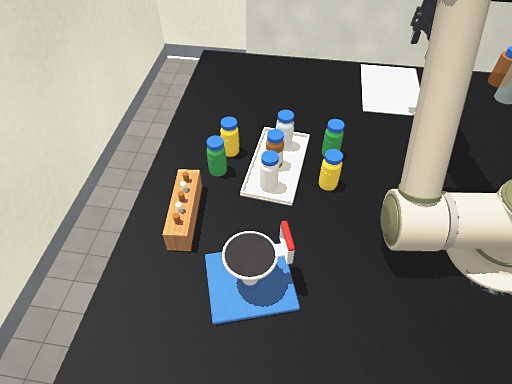

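View pics/b.png

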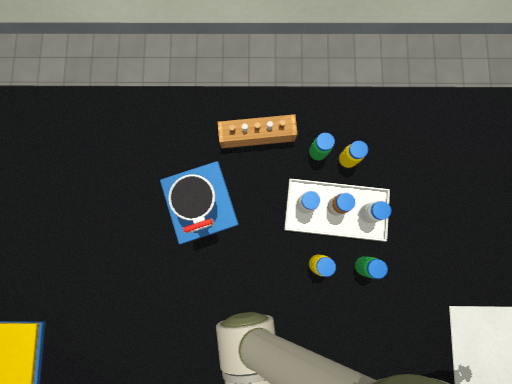

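The side view shows the stand at (250,280) with its red bar at (288,237). The amber bottle is in the middle of the tray at (275,148), with a white one at (269,170) and a clear one at (285,130). Green and yellow decoys stand at (217,155), (229,137), (334,138) and (331,170), and an orange-brown bottle is off at the edge at (502,68). In the top view amber is at (344,203). Next I'll measure and make a confirming crop.

Run:
```python
from h import *
v=np.load("v.npz")
for n,f in(("side","sf"),("top","tf")):
    P=v[n];im=v[f]; hsv=cv2.cvtColor(im,cv2.COLOR_RGB2HSV);H,S,V=[hsv[...,i].astype(int) for i in range(3)]
    def rep(nm,m):
        c,l,st,ce=cv2.connectedComponentsWithStats(m.astype(np.uint8))
        for i in range(1,c):
            if st[i,4]<25: continue
            q=P[l==i]; (a,b),wh,an=cv2.minAreaRect((q[:,:2]*1000).astype(np.float32))
            print(n,nm,ce[i].round(),st[i,4],"med",np.median(q,0).round(4),"lo",np.percentile(q,3,0).round(3),"hi",np.percentile(q,97,0).round(3),"rect",np.round([a,b,*wh,an],1))
    Z=P[...,2]
    rep("red",((H<6)|(H>174))&(S>150)&(V>90)&(Z>.1))
    rep("cap",(H>100)&(H<125)&(S>120)&(Z>.108)&(Z<.14))
    rep("foot",(H>95)&(H<125)&(S>120)&(Z<.03)&(Z>.005))
    w=(Z>.115)&(Z<.145)&(P[...,1]>.07)&(P[...,0]>.3)&(P[...,0]<.75)
    rep("plat",w&(S<70))
    if n=="top": print("rack z",np.percentile(P[110:150,215:300].reshape(-1,3),[3,97],axis=0).round(3))
    rep("amber",(H>5)&(H<15)&(S>130)&(Z>.02)&(Z<.12))
c=np.hstack([v["sf"][100:210,230:320],v["tf"][170:280,290:400]])
cv2.imwrite("pics/c.png",cv2.resize(c[...,::-1],None,fx=4,fy=4,interpolation=cv2.INTER_CUBIC))
```

```text
side red [287. 235.] 204 med [0.5159 0.1575 0.1855] lo [0.502 0.124 0.18 ] hi [0.53  0.187 0.188] rect [509.4 366.8  30.9 494.    1.7]
side cap [509.  52.] 56 med [-0.1808 -0.7701  0.1259] lo [-0.189 -0.793  0.111] hi [-0.176 -0.76   0.135] rect [-182.5 -776.1   17.1   40.     3.1]
side cap [285. 116.] 185 med [ 0.561  -0.3048  0.1243] lo [ 0.54  -0.331  0.112] hi [ 0.582 -0.287  0.127] rect [ 560.7 -310.9   45.4   49.6    8.2]
side cap [228. 123.] 174 med [ 0.7223 -0.2554  0.1196] lo [ 0.702 -0.279  0.11 ] hi [ 0.743 -0.238  0.122] rect [ 723.6 -260.5   44.3   48.     9.9]
side cap [335. 125.] 190 med [ 0.4151 -0.29    0.1196] lo [ 0.393 -0.317  0.109] hi [ 0.435 -0.274  0.123] rect [ 4.140e+02 -2.947e+02  4.680e+01  4.640e+01  4.000e-01]
side cap [275. 136.] 193 med [ 0.5814 -0.2136  0.1243] lo [ 0.562 -0.239  0.112] hi [ 0.601 -0.198  0.127] rect [ 582.1 -218.5   46.2   46.    38.7]
side cap [215. 142.] 202 med [ 0.7446 -0.1668  0.1195] lo [ 0.724 -0.192  0.11 ] hi [ 0.765 -0.15   0.123] rect [ 745.  -172.6   44.8   48.9   10.5]
side cap [333. 156.] 221 med [ 0.4175 -0.1608  0.119
[... 2584 characters left out ...]
  0.1202] lo [ 0.391 -0.316  0.116] hi [ 0.433 -0.274  0.124] rect [ 412.5 -295.8   47.4   46.    42.2]
top foot [203. 203.] 2161 med [0.5749 0.1436 0.0144] lo [0.485 0.08  0.01 ] hi [0.695 0.278 0.018] rect [591.1 180.5 200.3 180.   18.8]
top foot [ 38. 352.] 285 med [0.1697 0.6076 0.014 ] lo [0.095 0.604 0.006] hi [0.25  0.616 0.019] rect [172.4 609.3 162.8  30.9   9.3]
top plat [191. 197.] 1680 med [0.5895 0.1785 0.131 ] lo [0.535 0.128 0.128] hi [0.642 0.231 0.134] rect [590.7 180.7 119.5 117.9  63. ]
top plat [200. 228.] 38 med [0.5101 0.1527 0.1307] lo [0.5   0.123 0.126] hi [0.52  0.182 0.141] rect [510.9 152.1   3.4  65.1  18.4]
rack z [[ 0.755 -0.112 -0.002]
 [ 0.872  0.131  0.097]]
```

View pics/c.png

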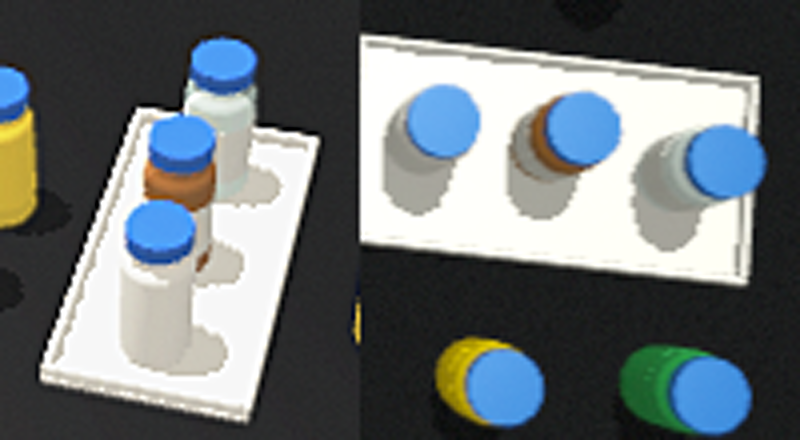

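The crop shows the brown-glass bottle, with white label and blue cap, in the middle of the tray (side (181,180), top (565,135)). White and clear stand on either side, and the outside bottles are yellow and green, so the middle one is the target.

Measurements match the given sizes:

| Item | Measured |
|---|---|
| Amber bottle centre | (0.581, -0.220), top z 0.125 |
| Platform centre | (0.5905, 0.180), z 0.131 |
| Stand yaw | 18.8° |
| Handle bar | (0.515, 0.154), top z 0.186 |

First move is an arc round the base to the handle.

Call:
move_arm:
  motion:
    - [[0.91, -0.04, 0], [0, 0, -0.616]]
    - [[0.91, -0.04, 0], [0, 0, -0.616]]
    - [[0.91, -0.04, 0], [0, 0, -0.616]]
    - [[0.91, -0.04, 0], [0, 0, -0.616]]
    - [[0.91, -0.04, 0], [0, 0, -0.616]]
    - [[0.91, -0.04, 0], [0, 0, -0.616]]
    - [[0.91, -0.04, 0], [0, 0, -0.616]]
    - [[0.91, -0.04, 0], [0, 0, -0.616]]
    - [[0.91, -0.04, 0], [0, 0, -0.616]]
    - [[0.91, -0.04, 0], [0, 0, -0.616]]
    - [[0.91, -0.04, 0], [0, 0, -0.616]]
    - [[0.91, -0.04, 0], [0, 0, -0.616]]
    - [[0.91, -0.04, 0], [0, 0, -0.616]]
    - [[0.91, -0.04, 0], [0, 0, -0.616]]
    - [[0.91, -0.04, 0], [0, 0, -0.616]]
    - [[0.91, -0.04, 0], [0, 0, -0.616]]
    - [[0.91, -0.04, 0], [0, 0, -0.616]]
    - [[0.91, -0.04, 0], [0, 0, -0.616]]
    - [[0, 0, 0], [0, 0, 0]]
    - [[0, 0, 0], [0, 0, 0]]
  claw: 0
  force: 20

```text
time_s: 2.1
position: [0.5074, 0.1526, 0.2481]
tool_rot: [[-0.324, 0.946, -0.0], [0.946, 0.324, -0.0], [-0.0, -0.001, -1.0]]
ft_force: [0.7, -0.6, -0.7]
grip_width: 0.0849
gripper_force: 0.0
```

```bash
cat >> h.py <<'E'
def go(x,y,z,yaw):
    s=env.observe();R=np.array(s["tool_rot"]);p=np.array(s["position"])
    c,n=np.cos(np.radians(yaw)),np.sin(np.radians(yaw))
    T=np.array([[-n,c,0],[c,n,0],[0,0,-1.]]) 
    if R[:,1]@T[:,1]<0: T[:,:2]*=-1
    r=np.degrees(cv2.Rodrigues(R.T@T)[0].ravel())/8
    print("t",s["time_s"],"p",p.round(4),"units shift",(R.T@(np.array([x,y,z])-p)/.05).round(3),"turn",r.round(3),"F",np.round(s["ft_force"],1),"w",s["grip_width"])
E
python3 -c "
from h import *
go(.515,.154,.177,18.8)"
```

```text
t 2.1 p [0.5074 0.1526 0.2481] units shift [-0.023  0.153  1.422] turn [-0.004  0.001  0.011] F [ 0.7 -0.6 -0.7] w 0.08493885979194579
```

Call:
move_arm:
  motion:
    - [[-0.02, 0.15, 0], [0, 0, 0.01]]
    - [[0, 0, 0.3], [0, 0, 0]]
    - [[0, 0, 0.4], [0, 0, 0]]
    - [[0, 0, 0.4], [0, 0, 0]]
    - [[0, 0, 0.3], [0, 0, 0]]
    - [[0, 0, 0], [0, 0, 0]]
    - [[0, 0, 0], [0, 0, 0]]

```text
time_s: 2.8
position: [0.516, 0.1526, 0.1786]
tool_rot: [[-0.319, 0.948, 0.0], [0.948, 0.319, -0.0], [-0.0, 0.0, -1.0]]
ft_force: [0.5, 0.7, 0.5]
grip_width: 0.0854
gripper_force: 0.0
```

Run:
```python
from h import *
im=viewer.get_image("wrist");save("pics/w.png",im)
go(.515,.154,.177,18.8)
T=im["T_tool_cam"]; d=im["depth"];v,u=np.mgrid[:384,:512]
P=np.stack([(u-im["cx"])/im["fx"]*d,-(v-im["cy"])/im["fy"]*d,-d],-1)@T[:3,:3].T+T[:3,3]
h=cv2.cvtColor(im["frame"],cv2.COLOR_RGB2HSV);m=((h[...,0]<6)|(h[...,0]>174))&(h[...,1]>150)&(h[...,2]>80)&(d>0)
q=P[m];print(m.sum(),np.percentile(q,[2,50,98],axis=0).round(4))
```

```text
t 2.85 p [0.5161 0.1528 0.1791] units shift [ 0.03  -0.012  0.041] turn [ 0.009  0.003 -0.02 ] F [-0.4  0.3  0.7] w 0.0852715909843235
3577 [[-0.1177 -0.0079 -0.0089]
 [ 0.0062 -0.0014 -0.0075]
 [ 0.0369  0.0159  0.1775]]
```

View pics/w.png

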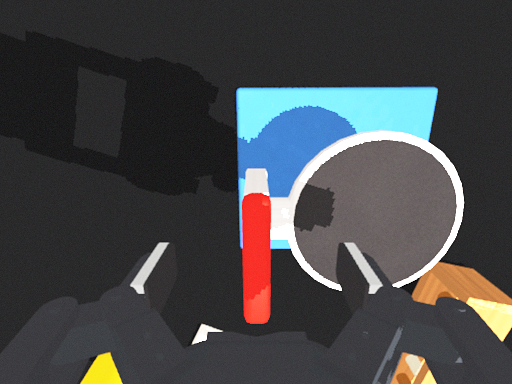

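The wrist view shows the red bar (257,258) midway between the open fingers at (150,270) and (362,270). It is centred within about 1 mm, with its top 7.5 mm behind the TCP, so I'm closing.

Call:
move_arm:
  motion:
    - [[0, -0.02, 0], [0, 0, 0]]
    - [[0, 0, 0], [0, 0, 0]]
    - [[0, 0, 0], [0, 0, 0]]
    - [[0, 0, 0], [0, 0, 0]]
    - [[0, 0, 0], [0, 0, 0]]
    - [[0, 0, 0], [0, 0, 0]]
    - [[0, 0, 0], [0, 0, 0]]
    - [[0, 0, 0], [0, 0, 0]]
  claw: 1
  force: 25

```text
time_s: 3.65
position: [0.5157, 0.1536, 0.1788]
tool_rot: [[-0.321, 0.947, 0.004], [0.947, 0.321, 0.001], [-0.0, 0.004, -1.0]]
ft_force: [6.5, 3.0, 0.1]
grip_width: 0.0133
gripper_force: 30.2
```

Call:
move_arm:
  motion:
    - [[0, 0.02, 0], [0, 0, 0]]
    - [[0, 0, -0.03], [0, 0, 0]]
    - [[0, 0, -0.04], [0, 0, 0]]
    - [[0, 0, -0.04], [0, 0, 0]]
    - [[0, 0, -0.04], [0, 0, 0]]
    - [[0, 0, 0], [0, 0, 0]]

```text
time_s: 4.25
position: [0.5157, 0.1536, 0.1858]
tool_rot: [[-0.321, 0.947, 0.001], [0.947, 0.321, 0.0], [0.0, 0.001, -1.0]]
ft_force: [4.1, 3.5, -1.7]
grip_width: 0.0135
gripper_force: 30.1
```

Call:
move_arm:
  motion:
    - [[0, 0.02, -0.04], [0, 0, 0]]
    - [[0, 0, -0.05], [0, 0, 0]]
    - [[0, 0, -0.05], [0, 0, 0]]
    - [[0, 0, -0.05], [0, 0, 0]]
    - [[0, 0, -0.05], [0, 0, 0]]
    - [[0, 0, -0.05], [0, 0, 0]]
    - [[0, 0, -0.05], [0, 0, 0]]
    - [[0, 0, -0.05], [0, 0, 0]]
    - [[0, 0, 0], [0, 0, 0]]

```text
time_s: 5.15
position: [0.5158, 0.1537, 0.2059]
tool_rot: [[-0.321, 0.947, -0.0], [0.947, 0.321, -0.0], [-0.0, -0.0, -1.0]]
ft_force: [-4.5, -1.6, -0.7]
grip_width: 0.0134
gripper_force: 30.3
```

Call:
move_arm:
  motion:
    - [[0, -0.01, -0.03], [0, 0, 0]]
    - [[0, 0, -0.03], [0, 0, 0]]
    - [[0, 0, -0.03], [0, 0, 0]]
    - [[0, 0, -0.03], [0, 0, 0]]
    - [[0, 0, -0.02], [0, 0, 0]]
    - [[0, 0, 0], [0, 0, 0]]

```text
time_s: 5.75
position: [0.5157, 0.1536, 0.2126]
tool_rot: [[-0.321, 0.947, 0.0], [0.947, 0.321, 0.0], [-0.0, 0.0, -1.0]]
ft_force: [-1.0, -0.0, -3.7]
grip_width: 0.0135
gripper_force: 29.8
```

Run:
```python
from h import *
a=viewer.get_image("side");save("pics/d.png",a);P=cloud(a);h=cv2.cvtColor(a["frame"],cv2.COLOR_RGB2HSV)
Z=P[...,2];m=(Z>.12)&(Z<.2)&(np.hypot(P[...,0]-.59,P[...,1]-.18)<.05)
print(m.sum(),np.median(Z[m]))
go(.5158,.1537,.22,18.8)
```

```text
1534 0.16488977240066666
t 5.8 p [0.5157 0.1537 0.2126] units shift [ 0.001  0.002 -0.148] turn [ 0.003  0.    -0.009] F [-0.4 -0.3 -3.6] w 0.013320034918207267
```

Call:
move_arm:
  motion:
    - [[0, 0, -0.02], [0, 0, 0]]
    - [[0, 0, -0.02], [0, 0, 0]]
    - [[0, 0, -0.02], [0, 0, 0]]
    - [[0, 0, -0.02], [0, 0, 0]]

```text
time_s: 6.2
position: [0.5157, 0.1537, 0.2164]
tool_rot: [[-0.321, 0.947, 0.0], [0.947, 0.321, 0.0], [0.0, 0.0, -1.0]]
ft_force: [1.1, 0.7, -5.8]
grip_width: 0.0134
gripper_force: 29.5
```

Call:
move_arm:
  motion:
    - [[0, 0, -0.02], [0, 0, 0]]
    - [[0, 0, -0.02], [0, 0, 0]]
    - [[0, 0, -0.02], [0, 0, 0]]

```text
time_s: 6.5
position: [0.5157, 0.1536, 0.2194]
tool_rot: [[-0.321, 0.947, 0.0], [0.947, 0.321, 0.0], [0.0, 0.0, -1.0]]
ft_force: [0.5, 1.1, -5.4]
grip_width: 0.013
gripper_force: 29.5
```

Call:
move_arm:
  motion:
    - [[0, 0, -0.02], [0, 0, 0]]
    - [[0, 0, -0.02], [0, 0, 0]]
    - [[0, 0, -0.02], [0, 0, 0]]

```text
time_s: 6.8
position: [0.5157, 0.1536, 0.2226]
tool_rot: [[-0.321, 0.947, 0.0], [0.947, 0.321, 0.0], [-0.0, 0.0, -1.0]]
ft_force: [0.0, 2.0, -5.1]
grip_width: 0.0136
gripper_force: 29.7
```

Call:
move_arm:
  motion:
    - [[0, 0, -0.02], [0, 0, 0]]
    - [[0, 0, -0.02], [0, 0, 0]]
    - [[0, 0, -0.02], [0, 0, 0]]

```text
time_s: 7.1
position: [0.5157, 0.1536, 0.2258]
tool_rot: [[-0.321, 0.947, 0.001], [0.947, 0.321, 0.0], [-0.0, 0.001, -1.0]]
ft_force: [-0.3, 1.6, -1.8]
grip_width: 0.0134
gripper_force: 30.1
```

Call:
move_arm:
  motion:
    - [[0, 0, -0.02], [0, 0, 0]]
    - [[0, 0, -0.02], [0, 0, 0]]

```text
time_s: 7.3
position: [0.5157, 0.1536, 0.2273]
tool_rot: [[-0.321, 0.947, -0.0], [0.947, 0.321, 0.0], [0.0, 0.0, -1.0]]
ft_force: [1.0, 1.7, -3.6]
grip_width: 0.0136
gripper_force: 29.8
```

Call:
move_arm:
  motion:
    - [[0, 0, -0.02], [0, 0, 0]]
    - [[0, 0, -0.02], [0, 0, 0]]

```text
time_s: 7.5
position: [0.5157, 0.1536, 0.2293]
tool_rot: [[-0.321, 0.947, -0.0], [0.947, 0.321, 0.0], [0.0, 0.0, -1.0]]
ft_force: [0.5, 1.7, -4.0]
grip_width: 0.0134
gripper_force: 29.8
```

Call:
move_arm:
  motion:
    - [[0, 0, -0.02], [0, 0, 0]]
    - [[0, 0, -0.02], [0, 0, 0]]

```text
time_s: 7.7
position: [0.5157, 0.1536, 0.2308]
tool_rot: [[-0.321, 0.947, -0.001], [0.947, 0.321, 0.0], [0.0, -0.0, -1.0]]
ft_force: [4.6, 2.3, -13.9]
grip_width: 0.0136
gripper_force: 28.5
```

The force jumped to 14 N, so the column has stopped. I'm easing down to check that it holds in the other direction.

Call:
move_arm:
  motion:
    - [[0, 0, 0.02], [0, 0, 0]]
    - [[0, 0, 0.02], [0, 0, 0]]
    - [[0, 0, 0.02], [0, 0, 0]]
    - [[0, 0, 0.02], [0, 0, 0]]
    - [[0, 0, 0], [0, 0, 0]]

```text
time_s: 8.2
position: [0.5157, 0.1536, 0.2273]
tool_rot: [[-0.321, 0.947, 0.0], [0.947, 0.321, 0.0], [0.0, 0.0, -1.0]]
ft_force: [1.1, 2.7, -3.1]
grip_width: 0.0133
gripper_force: 29.9
```

Call:
move_arm:
  motion:
    - [[0, 0, 0.02], [0, 0, 0]]
    - [[0, 0, 0.01], [0, 0, 0]]
    - [[0, 0, 0], [0, 0, 0]]

```text
time_s: 8.5
position: [0.5157, 0.1536, 0.2259]
tool_rot: [[-0.321, 0.947, 0.0], [0.947, 0.321, 0.0], [-0.0, 0.0, -1.0]]
ft_force: [-0.3, 2.0, -1.4]
grip_width: 0.0137
gripper_force: 30.2
```

Call:
move_arm:
  motion:
    - [[0, 0, 0.01], [0, 0, 0]]
    - [[0, 0, 0.01], [0, 0, 0]]
    - [[0, 0, 0], [0, 0, 0]]

```text
time_s: 8.8
position: [0.5157, 0.1536, 0.2256]
tool_rot: [[-0.321, 0.947, 0.001], [0.947, 0.321, 0.0], [-0.0, 0.001, -1.0]]
ft_force: [-2.3, 1.8, 5.2]
grip_width: 0.0136
gripper_force: 31.0
```

It is locked both ways, with about 4 mm of play. Releasing, then rising clear.

Call:
move_arm:
  motion:
    - [[0, 0, -0.01], [0, 0, 0]]
    - [[0, 0, 0], [0, 0, 0]]
    - [[0, 0, 0], [0, 0, 0]]
    - [[0, 0, 0], [0, 0, 0]]
    - [[0, 0, 0], [0, 0, 0]]
    - [[0, 0, 0], [0, 0, 0]]
  claw: 0

```text
time_s: 9.4
position: [0.5157, 0.1535, 0.2253]
tool_rot: [[-0.321, 0.947, -0.0], [0.947, 0.321, -0.0], [-0.0, -0.0, -1.0]]
ft_force: [0.2, 0.2, 0.3]
grip_width: 0.0852
gripper_force: 0.0
```

Call:
move_arm:
  motion:
    - [[0, 0, 0], [0, 0, 0]]
    - [[0, 0, -0.3], [0, 0, 0]]
    - [[0, 0, -0.4], [0, 0, 0]]
    - [[0, 0, -0.4], [0, 0, 0]]
    - [[0, 0, 0], [0, 0, 0]]

```text
time_s: 9.9
position: [0.5164, 0.1537, 0.2827]
tool_rot: [[-0.321, 0.947, 0.005], [0.947, 0.321, 0.0], [-0.001, 0.005, -1.0]]
ft_force: [0.6, -0.4, 0.4]
grip_width: 0.0855
gripper_force: 0.0
```

Run:
```python
from h import *
go(.581,-.2195,.26,18.8)
```

```text
t 9.9 p [0.5164 0.1537 0.2827] units shift [-7.482 -1.175  0.457] turn [ 0.034  0.009 -0.009] F [ 0.6 -0.4  0.4] w 0.0855353516310631
```

Call:
move_arm:
  motion:
    - [[-0.4, -0.06, 0], [0, 0, 0]]
    - [[-0.8, -0.13, 0], [0, 0, 0]]
    - [[-0.8, -0.13, 0], [0, 0, 0]]
    - [[-0.8, -0.13, 0], [0, 0, 0]]
    - [[-0.8, -0.13, 0], [0, 0, 0]]
    - [[-0.8, -0.13, 0], [0, 0, 0]]
    - [[-0.8, -0.13, 0], [0, 0, 0]]
    - [[-0.8, -0.13, 0], [0, 0, 0]]
    - [[-0.8, -0.12, 0], [0, 0, 0]]
    - [[-0.48, -0.08, 0], [0, 0, 0]]
    - [[-0.2, -0.03, 0], [0, 0, 0]]
    - [[0, 0, 0], [0, 0, 0]]
    - [[0, 0, 0], [0, 0, 0]]

```text
time_s: 11.2
position: [0.5788, -0.2187, 0.28]
tool_rot: [[-0.322, 0.947, -0.0], [0.947, 0.322, 0.001], [0.001, -0.0, -1.0]]
ft_force: [0.9, -0.1, 0.2]
grip_width: 0.0855
gripper_force: 0.0
```

Run:
```python
from h import *
a=viewer.get_image("side");save("pics/e.png",a);P=cloud(a)
Z=P[...,2];m=(Z>.12)&(Z<.2)&(np.hypot(P[...,0]-.59,P[...,1]-.18)<.05)
print("plat z",m.sum(),np.median(Z[m]))
b=viewer.get_image("top");P=cloud(b);Z=P[...,2];X,Y=P[...,0],P[...,1]
m=(Z>.165)&(Z<.2)&(np.hypot(X-.59,Y-.18)<.067)
(c,r)=cv2.minEnclosingCircle((P[m][:,:2]*1000).astype(np.float32));print("plat",c,r,np.median(Z[m]),P[m][:,:2].mean(0))
h=cv2.cvtColor(b["frame"],cv2.COLOR_RGB2HSV);m=(h[...,0]>95)&(h[...,0]<125)&(h[...,1]>120)&(Z<.03)&(Z>.005)&(Y<.4)
print("foot",cv2.minAreaRect((P[m][:,:2]*1000).astype(np.float32)))
go(.581,-.2195,.081,18.8)
im=viewer.get_image("wrist");T=im["T_tool_cam"];d=im["depth"];v,u=np.mgrid[:384,:512]
s=env.observe();P=np.stack([(u-im["cx"])/im["fx"]*d,-(v-im["cy"])/im["fy"]*d,-d],-1)@T[:3,:3].T+T[:3,3]
P=P@np.array(s["tool_rot"]).T+s["position"];h=cv2.cvtColor(im["frame"],cv2.COLOR_RGB2HSV);save("pics/f.png",im)
m=(h[...,0]>98)&(h[...,0]<125)&(h[...,1]>110)&(P[...,2]>.118)&(P[...,2]<.13)
n,l,st,ce=cv2.connectedComponentsWithStats(m.astype(np.uint8))
for i in range(1,n):
    if st[i,4]>200: print(ce[i].round(),st[i,4],cv2.minEnclosingCircle((P[l==i][:,:2]*1000).astype(np.float32)),np.median(P[l==i],0))
```

```text
plat z 1563 0.17820610958774052
plat (587.0868530273438, 179.04530334472656) 63.82902145385742 0.178164212005254 [0.58900455 0.17932573]
foot ((591.50048828125, 179.58566284179688), (200.45980834960938, 181.381103515625), 18.77739143371582)
t 11.3 p [ 0.5789 -0.2184  0.2805] units shift [-0.035  0.032  3.99 ] turn [ 0.001 -0.001  0.002] F [0.3 0.5 0.8] w 0.08539847686634652
[112.  75.] 2133 ((414.9712219238281, -167.5446319580078), 24.340843200683594) [ 0.41566599 -0.16689477  0.12069774]
[293.  98.] 1983 ((584.7354736328125, -131.2511444091797), 23.762685775756836) [ 0.58444932 -0.13059599  0.12572649]
[258. 181.] 1520 ((580.70263671875, -221.30517578125), 23.69551658630371) [ 0.58030531 -0.220008    0.12573677]
[415. 186.] 1498 ((743.7305908203125, -172.9150390625), 24.561763763427734) [ 0.74270119 -0.17236046  0.12073971]
[ 89. 196.] 1456 ((411.323486328125, -297.85455322265625), 24.778732299804688) [ 0.41186763 -0.29639253  0.12077231]
[215. 247.] 1306 ((559.6714477539062, -312.3462219238281), 24.33611488342285) [ 0.55955607 -0.30977906  0.12571932]
[367. 243.] 672 ((721.8841552734375, -259.345703125), 23.599653244018555) [ 0.72369382 -0.25174654  0.12069804]
```

View pics/f.png

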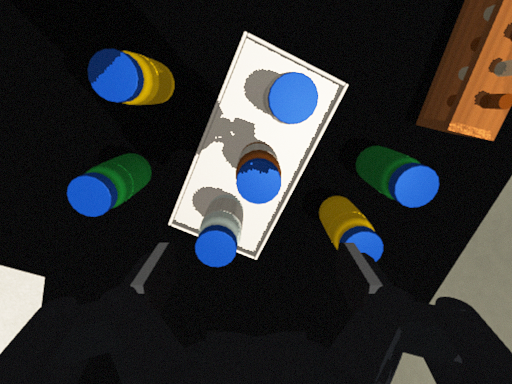

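The wrist view shows the amber cap at (258,181) between white (293,98) and clear (215,247). That puts amber at (0.581, -0.220). The platform is holding at z 0.178 and the foot hasn't moved. Descending.

Call:
move_arm:
  motion:
    - [[-0.05, 0.03, 0.3], [0, 0, 0]]
    - [[0, 0, 0.6], [0, 0, 0]]
    - [[0, 0, 0.7], [0, 0, 0]]
    - [[0, 0, 0.7], [0, 0, 0]]
    - [[0, 0, 0.6], [0, 0, 0]]
    - [[0, 0, 0.5], [0, 0, 0]]
    - [[0, 0, 0.35], [0, 0, 0]]
    - [[0, 0, 0.2], [0, 0, 0]]
    - [[0, 0, 0], [0, 0, 0]]
    - [[0, 0, 0], [0, 0, 0]]

```text
time_s: 12.35
position: [0.5816, -0.2217, 0.0838]
tool_rot: [[-0.321, 0.947, 0.001], [0.947, 0.321, -0.001], [-0.001, 0.001, -1.0]]
ft_force: [0.7, 0.6, 0.6]
grip_width: 0.0854
gripper_force: 0.0
```

Call:
move_arm:
  motion:
    - [[0, 0, 0], [0, 0, 0]]
    - [[0, 0, 0], [0, 0, 0]]
    - [[0, 0, 0], [0, 0, 0]]
    - [[0, 0, 0], [0, 0, 0]]
    - [[0, 0, 0], [0, 0, 0]]
    - [[0, 0, 0], [0, 0, 0]]
  claw: 1
  force: 40

```text
time_s: 12.95
position: [0.5816, -0.222, 0.084]
tool_rot: [[-0.321, 0.947, 0.002], [0.947, 0.321, -0.001], [-0.002, 0.001, -1.0]]
ft_force: [0.1, 0.6, 6.3]
grip_width: 0.0529
gripper_force: 41.8
```

Call:
move_arm:
  motion:
    - [[0, 0, -0.1], [0, 0, 0]]
    - [[0, 0, -0.3], [0, 0, 0]]
    - [[0, 0, -0.5], [0, 0, 0]]
    - [[0, 0, -0.6], [0, 0, 0]]
    - [[0, 0, -0.6], [0, 0, 0]]
    - [[0, 0, -0.6], [0, 0, 0]]
    - [[0, 0, -0.6], [0, 0, 0]]
    - [[0, 0, -0.5], [0, 0, 0]]
    - [[0, 0, -0.3], [0, 0, 0]]
    - [[0, 0, -0.1], [0, 0, 0]]
    - [[0, 0, 0], [0, 0, 0]]

```text
time_s: 14.05
position: [0.581, -0.2217, 0.2927]
tool_rot: [[-0.321, 0.947, -0.0], [0.947, 0.321, 0.0], [0.0, -0.0, -1.0]]
ft_force: [-0.0, 0.1, -3.9]
grip_width: 0.0528
gripper_force: 42.8
```

Run:
```python
from h import *
go(.591,.18,.289,18.8)
```

```text
t 14.05 p [ 0.581  -0.2217  0.2927] units shift [7.545 2.768 0.075] turn [-0.001 -0.001 -0.01 ] F [-0.   0.1 -3.9] w 0.05284042878619746
```

Call:
move_arm:
  motion:
    - [[0.15, 0.05, 0], [0, 0, 0]]
    - [[0.35, 0.13, 0], [0, 0, 0]]
    - [[0.5, 0.18, 0], [0, 0, 0]]
    - [[0.6, 0.22, 0], [0, 0, 0]]
    - [[0.6, 0.22, 0], [0, 0, 0]]
    - [[0.6, 0.22, 0], [0, 0, 0]]
    - [[0.6, 0.22, 0], [0, 0, 0]]
    - [[0.6, 0.22, 0], [0, 0, 0]]
    - [[0.6, 0.22, 0], [0, 0, 0]]
    - [[0.6, 0.22, 0], [0, 0, 0]]
    - [[0.6, 0.22, 0], [0, 0, 0]]
    - [[0.6, 0.22, 0], [0, 0, 0]]
    - [[0.5, 0.18, 0], [0, 0, 0]]
    - [[0.35, 0.13, 0], [0, 0, 0]]
    - [[0.2, 0.07, 0], [0, 0, 0]]
    - [[0.1, 0.04, 0], [0, 0, 0]]
    - [[0, 0, 0], [0, 0, 0]]
    - [[0, 0, 0], [0, 0, 0]]

```text
time_s: 15.85
position: [0.5906, 0.1795, 0.2927]
tool_rot: [[-0.32, 0.947, -0.0], [0.947, 0.32, -0.0], [-0.0, -0.0, -1.0]]
ft_force: [-0.2, 0.2, -3.6]
grip_width: 0.0528
gripper_force: 42.8
```

Run:
```python
from h import *
go(.591,.18,.259,18.8)
a=viewer.get_image("side");P=cloud(a);h=cv2.cvtColor(a["frame"],cv2.COLOR_RGB2HSV)
Z=P[...,2];m=(Z>.12)&(Z<.2)&(np.hypot(P[...,0]-.59,P[...,1]-.18)<.055)&(h[...,1]<60)
print("plat z",m.sum(),np.median(Z[m]))
cv2.imwrite("pics/g.png",cv2.resize(a["frame"][130:340,150:350,::-1],None,fx=2.5,fy=2.5))
```

```text
t 15.85 p [0.5906 0.1795 0.2927] units shift [0.008 0.011 0.675] turn [-0.002  0.001 -0.014] F [-0.2  0.2 -3.6] w 0.05283531629618441
plat z 1391 0.1781589934464044
```

View pics/g.png

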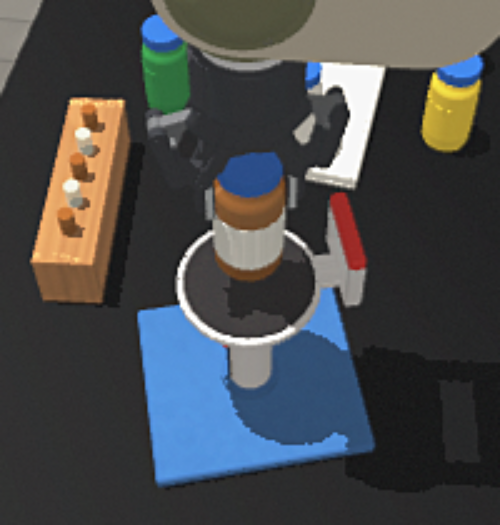

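The crop shows the amber bottle upright at (250,215), hanging above the middle of the raised platform (250,285) and clear of the red bar (347,230). It has about 35 mm to go down.

Call:
move_arm:
  motion:
    - [[0.01, 0.01, 0.06], [0, 0, 0]]
    - [[0, 0, 0.12], [0, 0, 0]]
    - [[0, 0, 0.14], [0, 0, 0]]
    - [[0, 0, 0.12], [0, 0, 0]]
    - [[0, 0, 0.1], [0, 0, 0]]
    - [[0, 0, 0.06], [0, 0, 0]]
    - [[0, 0, 0.03], [0, 0, 0]]
    - [[0, 0, 0], [0, 0, 0]]

```text
time_s: 16.7
position: [0.5909, 0.1807, 0.2612]
tool_rot: [[-0.321, 0.947, -0.0], [0.947, 0.321, -0.0], [0.0, -0.0, -1.0]]
ft_force: [-0.7, -0.3, -3.8]
grip_width: 0.0524
gripper_force: 42.8
```

Call:
move_arm:
  motion:
    - [[0, 0, 0.02], [0, 0, 0]]
    - [[0, 0, 0.02], [0, 0, 0]]
    - [[0, 0, 0], [0, 0, 0]]

```text
time_s: 17.0
position: [0.5909, 0.1807, 0.2593]
tool_rot: [[-0.321, 0.947, -0.0], [0.947, 0.321, 0.0], [0.0, 0.0, -1.0]]
ft_force: [-0.5, -0.4, -3.2]
grip_width: 0.0522
gripper_force: 42.8
```

Call:
move_arm:
  motion:
    - [[0, 0, 0.02], [0, 0, 0]]
    - [[0, 0, 0.01], [0, 0, 0]]
    - [[0, 0, 0], [0, 0, 0]]

```text
time_s: 17.3
position: [0.5909, 0.1807, 0.2577]
tool_rot: [[-0.321, 0.947, -0.0], [0.947, 0.321, -0.0], [0.0, -0.0, -1.0]]
ft_force: [-0.3, 0.0, -3.2]
grip_width: 0.0524
gripper_force: 42.8
```

Call:
move_arm:
  motion:
    - [[0, 0, 0.01], [0, 0, 0]]
    - [[0, 0, 0.01], [0, 0, 0]]
    - [[0, 0, 0], [0, 0, 0]]

```text
time_s: 17.6
position: [0.5909, 0.1807, 0.2567]
tool_rot: [[-0.321, 0.947, -0.0], [0.947, 0.321, 0.0], [0.0, -0.0, -1.0]]
ft_force: [0.6, 0.2, -3.2]
grip_width: 0.0524
gripper_force: 42.8
```

Call:
move_arm:
  motion:
    - [[0, 0, 0.01], [0, 0, 0]]
    - [[0, 0, 0.01], [0, 0, 0]]
    - [[0, 0, 0], [0, 0, 0]]

```text
time_s: 17.9
position: [0.591, 0.1807, 0.2562]
tool_rot: [[-0.321, 0.947, 0.001], [0.947, 0.321, 0.0], [-0.0, 0.001, -1.0]]
ft_force: [-1.0, -0.0, -0.1]
grip_width: 0.0525
gripper_force: 42.9
```

Contact: the bottle's weight has come off the wrist. Releasing.

Call:
move_arm:
  motion:
    - [[0, 0, 0.005], [0, 0, 0]]
    - [[0, 0, 0], [0, 0, 0]]
    - [[0, 0, 0], [0, 0, 0]]
    - [[0, 0, 0], [0, 0, 0]]
    - [[0, 0, 0], [0, 0, 0]]
    - [[0, 0, 0], [0, 0, 0]]
  claw: 0

```text
time_s: 18.5
position: [0.591, 0.1807, 0.2556]
tool_rot: [[-0.321, 0.947, 0.0], [0.947, 0.321, -0.0], [-0.0, 0.0, -1.0]]
ft_force: [-0.1, -0.5, 0.4]
grip_width: 0.0854
gripper_force: 0.0
```

Call:
move_arm:
  motion:
    - [[0, 0, -0.1], [0, 0, 0]]
    - [[0, 0, -0.3], [0, 0, 0]]
    - [[0, 0, -0.4], [0, 0, 0]]
    - [[0, 0, -0.5], [0, 0, 0]]
    - [[0, 0, -0.5], [0, 0, 0]]
    - [[-0.6, -0.2, 0], [0, 0, 0]]
    - [[-0.8, -0.4, 0], [0, 0, 0]]
    - [[-0.8, -0.4, 0], [0, 0, 0]]
    - [[-0.8, -0.4, 0], [0, 0, 0]]
    - [[-0.6, -0.3, 0], [0, 0, 0]]
    - [[-0.3, -0.1, 0], [0, 0, 0]]
    - [[0, 0, 0], [0, 0, 0]]

```text
time_s: 19.7
position: [0.5684, -0.0344, 0.3458]
tool_rot: [[-0.319, 0.948, 0.0], [0.948, 0.319, -0.0], [-0.0, 0.0, -1.0]]
ft_force: [0.2, 0.7, -0.3]
grip_width: 0.0853
gripper_force: 0.0
```

Run:
```python
from h import *
go(.591,.18,.259,18.8)
a=viewer.get_image("side");b=viewer.get_image("top")
for im in(a,b):
    P=cloud(im);h=cv2.cvtColor(im["frame"],cv2.COLOR_RGB2HSV);Z=P[...,2];D=np.hypot(P[...,0]-.59,P[...,1]-.18)
    m=(h[...,0]>98)&(h[...,0]<125)&(h[...,1]>110)&(Z>.28)&(D<.06); print("cap",P[m].mean(0),cv2.minAreaRect((P[m][:,:2]*1000).astype(np.float32)))
    m=(D<.058)&(abs(Z-.178)<.012)&(h[...,1]<70); print("plat",np.median(Z[m]))
cv2.imwrite("pics/i.png",np.hstack([cv2.resize(a["frame"][130:340,150:350,::-1],None,fx=2,fy=2),cv2.resize(b["frame"][130:340,130:330,::-1],None,fx=2,fy=2)])[:600])
```

```text
t 19.7 p [ 0.5684 -0.0344  0.3458] units shift [3.922 1.794 1.735] turn [ 0.002  0.001 -0.028] F [ 0.2  0.7 -0.3] w 0.08530462874676649
cap [0.59152258 0.18515147 0.29559253] ((591.9938354492188, 181.68661499023438), (47.404659271240234, 46.736549377441406), 21.79377555847168)
plat 0.17791736774511668
cap [0.59043787 0.18048963 0.29702945] ((590.844970703125, 180.8384552001953), (45.666481018066406, 45.88458251953125), 20.198415756225586)
plat 0.17818616265074733
```

View pics/i.png

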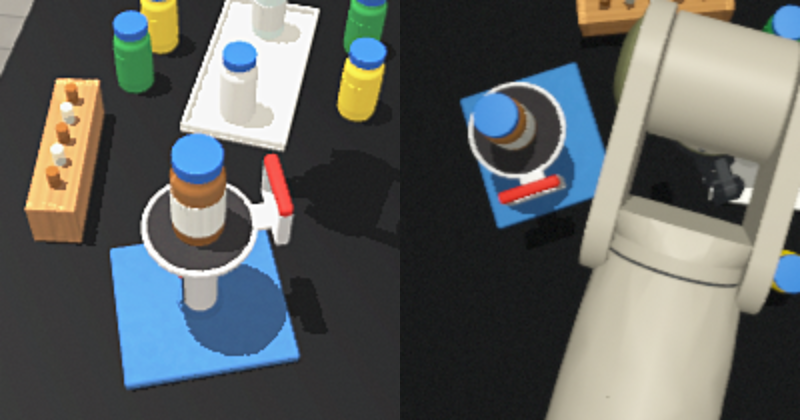

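The amber bottle stands upright at (198,190), in the middle of the raised platform: its cap centre is (0.591, 0.181) and its top is at z 0.298. The other bottles and the rack are untouched, and the gripper is clear.

```bash
python3 -c "
from h import *
print(env.close_job())"
```

```text
the job is handed in; nothing more can be done
None
```

The job is handed in: the platform is locked up and holding by itself at about 47 mm, the amber bottle stands upright in its middle, and nothing else was disturbed; the system returned no verdict.

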